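# Clamp a workpiece in the bench hold-down press with its coarse and fine knobs

### The arm

A 7-joint arm with a two-finger parallel gripper is mounted at the origin on the work surface. World frame = base frame: x ahead of the robot, y to its left, z up, the work surface at z = 0. Lengths are in m, angles in rad, forces in N, time in s.
With the tool pointing down it reaches from about 0.4 to 0.875 m from the base axis. Payload 6.5 kg.
Tool frame: the origin (TCP) lies at the very end of the fingers, on their centre line; the grasp point (between the pads) lies 19 mm behind it; z points along the fingers, y is the direction in which the jaws open and shut (so a half turn about z gives the same grasp; the last joint's range is limited). The gripper opens to 88 mm and grips with 3 to 60 N. Pads are 18 mm wide; open, the fingers measure 123 mm over their backs; the gripper's body (75 mm by 187 mm) begins 45 mm behind the grasp point.
Start: joints at [-1.383, 0.536, -0.004, 1.538, 0.003, 1.067, -0.071], TCP at [0.163, 0.629, 0.239] pointing down, gripper open.
Joint ranges: [-2.7, 2.7], [-0.37, 2.16], [-1.27, 1.26], [0.24, 2.4], [-1.31, 4.45], [0.19, 1.91], [-2.76, 2.76]. Speed limits (rad/s): [2.39, 2.39, 3.14, 3.14, 3.14, 3.14, 3.14].

### API

Orientations are given as a unit quaternion [w, x, y, z].
In Python, from cell import bot gives the robot as it stands. The module is installed in compiled form; this text tells all that it offers.
- The arm moves only by the shell command python3 -m inch 'ROWS' [OPENING]. ROWS is JSON, a list that holds one entry, the list of rows, each a list of 6 numbers: the shift along the tool's x, y, z in cm, then the turn, a rotation vector about the tool's x, y, z in rad. In form: [[[tx, ty, tz, ax, ay, az], ...]]. A call has 1 to 10 rows; each row shifts and turns the commanded pose from where the row before left it, along the tool's axes as they then stand; what a row does not reach is not made up. A row lasts 1/8 s, in which the tool goes at most 62.5 mm and 10.7 degrees, less where a joint would pass 70% of its speed; a pose out of reach is approached as far as the arm can. A call with a gripper value outside its range is refused whole. OPENING is the opening, from 0 (shut) to 1 (fully open), set as the call begins (- or left out, the last holds). The fingers move at their own pace and stop on an object; the grip force is fixed at half the most. Time passes only in rows, so rows that do not move let the fingers close. It gives the time, the measured TCP pose, the force and the opening at its end, in the units of the state.
- bot.observe(): the state, without advancing time (a new reading comes with each control period).
- bot.read_camera(name): name is "scene" or "top"; returns the picture (384x512x3 uint8, red, green, blue); there is no depth.
- bot.camera_params(name): a dict with "fx", "fy", "cx", "cy" (pixels), "xyz" and "rotation" of the camera in the world. Camera axes: x right, y down, z forward; pixel columns grow to the right and rows downward; lengths in m; the calibration is good to about 2 mm. A picture is of the moment at which its call begins. camera_params takes no time and is no camera call.
- bot.finish_job(): hands the job in, once; it reports no verdict.
Trained networks look in the newest picture that a camera, given by its name, has taken for a name from the list of things; names that differ only in an ending like _2 or _b are one class to them, and where a whole thing is asked for, a point or a joint stands for the part that bears it (a point fixed in the world has none). Each returns a list of dicts, best first, with "score" (0 to 1); they miss things now and then, are a little off and sometimes report something else, mostly with a low value. They report only what shows in the picture. A call takes as long as a camera call. They do not tell look-alikes from the thing itself.
- bot.masks_of(thing, camera): "mask" (384x512 bool, what is visible of it) and "point" ([row, column] as shares, 0 to 1, of the picture: columns of its width, rows of its height, amid what is visible of it).
- bot.pinpoint(thing, camera): "point" ([row, column] as shares, 0 to 1, of the picture: columns of its width, rows of its height: a listed point, or the origin of a listed thing).
The state is a dict: "time_s": time; "joint_pos": joint angles; "dq": joint speeds; "joint_torque": joint torques, N m; "eef_pos": TCP position; "ee_rot": TCP orientation; "ft_force": force on the tool from outside, world axes, zero at the start; "moment": the same for the moment, N m; "finger_gap": opening from 0.0 (shut) to 1.0 (fully open).
Only numpy, scipy, OpenCV 4.12 (cv2) and the standard library are available. Lean on these libraries where they do the work, as an engineer would, in place of code of your own. Each camera call takes 0.05 s, during which the arm holds its last target.

### The job

Hold the aluminium workpiece down in the green bench press: turn the black outer (coarse) knob clockwise until you feel the orange foot just touch the workpiece, but do not press it hard with that knob, and leave the fine knob as it is until then. Then turn the silver inner (fine) knob clockwise until the sprung foot holds the workpiece with about 15 newtons, gently and never as hard as 25, let go and leave it so. Leave the other things on the bench where they are.

Things in the scene. Friction and masses are not known exactly. Their poses are not given: they have to be found in the camera images.
- coarse_grip (a point): Centre of the black fluted outer (coarse) knob, on the vertical axis that both knobs share, 12 mm above its underside. The knob is a cylinder 54 mm in diameter and 20 mm tall (its underside 200 mm above the table) on a steel boss 38 mm in diameter and 17 mm tall, so it can be gripped across any diameter from above with the fingers either side of the fine knob. Under it is the press head, 62 mm wide, its top 185 mm above the table.
- fine_grip (a point): Point on the same axis in the silver fluted inner (fine) knob, 243 mm above the table: 8 mm below its top and 23 mm above the top face of the coarse knob. The fine knob is a cylinder 26 mm in diameter that stands from 1 mm to 31 mm above the coarse knob's top face; its top is 251 mm above the table. It turns freely of the coarse knob, which sinks with the foot as the fine knob is turned (2.5 mm per radian).
- coarse (a joint): Angle of the coarse knob (rad), 0 to 2.4, growing clockwise seen from above; starts at 0 to 0.25. It lowers the foot 12 mm per radian. It stays where it is left. Turning it takes about 0.35 N m, and while the foot presses on the workpiece 0.012 N m more for each newton of foot force.
- fine (a joint): Angle of the fine knob (rad), 0 to 2.8, growing clockwise seen from above; starts at 0 to 0.2. It lowers the foot 2.5 mm per radian. It stays where it is left. Turning it takes about 0.08 N m, and 0.0025 N m more for each newton of foot force.
- foot: The orange round foot pad, 26 mm in diameter and 10 mm thick, under the knobs on their axis, on a sprung stem; origin at the centre of its underside, z up. Its spring yields 1 mm for each 5 N of foot force, from nothing at first touch. Nothing else is sprung: once it touches, the foot force grows by about 60 N per radian of the coarse knob and 12.5 N per radian of the fine knob.
- workpiece: The aluminium block to be held, about 50 mm by 44 mm and 30 mm tall, lying loose on the press's dark steel rest under the foot; origin at the centre of its underside, z up. The height of the rest varies, so the foot starts anywhere from 6 to 16 mm above the block; its measured height is good to some 1.5 mm only, which is too coarse for setting the force.
- press: The green press, fixed to the table: base plate 150 mm by 230 mm and 22 mm thick, a column on its +y side, 115 mm from the knobs' axis, and a head reaching from the column over the workpiece, its top 185 mm above the table. Origin on the knobs' axis at table height; z up.
- spare_block: a second aluminium block like the workpiece, lying on the table beside the press (leave alone); origin at its underside
- wrench: a steel wrench 150 mm long lying by the press (leave alone); origin at its underside
- screwdriver: a screwdriver on the table (leave alone); origin at its underside
- tape_measure: a yellow tape measure 62 mm tall (leave alone); origin at its underside
- red_can: a red can 90 mm in diameter and 120 mm tall (leave alone); origin at its underside
- jar: a glass jar 90 mm tall (leave alone); origin at its underside
- pliers: pliers with red grips, about 150 mm long (leave alone); origin at its underside
There are look-alikes about, which are no part of the job. What is shaped like the workpiece but red or turquoise is not meant.

How it is judged:
On the way, in this order (a step that is already met when the one before it is completed fails the run):
1. the foot has been brought to a light touch on the workpiece (0.7 to 9 N) with the coarse knob, the fine knob still below 0.35 rad (contact force between foot and workpiece between 0.7 and 9 N and value of joint fine below 0.35 rad), for 0.2 s.
2. the fine knob has been turned (beyond 0.25 rad) until the foot holds the workpiece with 10.5 to 19.5 N (contact force between foot and workpiece between 10.5 and 19.5 N and value of joint fine above 0.25 rad), for 0.2 s.
At the end, for the whole second after the job is handed in: The foot bears on the workpiece with 10.5 to 19.5 N, the fine knob stands beyond 0.25 rad, and the workpiece lies still within 5 mm of where it was (all of step 2 and distance of workpiece from where it was at the start of the episode below 0.005 m and linear speed of workpiece below 0.01 m/s); the robot touches nothing.
It fails at once if the foot presses on the workpiece with more than 25 N (contact force between foot and workpiece above 25 N).
It fails at once if the coarse knob is being turned (faster than 0.05 rad/s clockwise) while the foot presses with more than 10 N (contact force between foot and workpiece above 10 N and velocity of joint coarse above 0.05 rad/s).
It fails at once if another thing on the bench is moved by more than 20 mm (distance of any of spare_block, wrench, screwdriver, tape_measure, red_can, jar, pliers from where it was at the start of the episode above 0.02 m).
It also fails if it takes over 58 s, if anything falls off the work surface, if the arm or the gripper's body presses on something with over 40 N, if the wrist force passes 120 N, or if a joint passes its speed limit or range.

## Working session

There is one attempt and no reset: what is moved stays moved. The work goes in short steps, Python scripts to look and compute and a shell command to move; the robot and the scene stay as the last step left them, time stands still between calls to the robot, and variables do not carry over. Pictures are saved under pics/ and viewed, and the job is handed in when it is done.

```bash
mkdir -p pics
python3 - <<'E'
from cell import bot
import cv2,numpy as np
s=bot.observe()
for k,v in s.items(): print(k,np.round(v,3))
for c in("scene","top"):
    im=bot.read_camera(c); cv2.imwrite(f"pics/{c}0.png",im[:,:,::-1])
    p=bot.camera_params(c); print(c,{k:np.round(v,4).tolist() for k,v in p.items()})
    for t in("coarse_grip","fine_grip","press","workpiece"):
        for d in bot.pinpoint(t,c)[:3]: print(t,round(d["score"],2),np.round(np.array(d["point"])*[384,512],1))
E
```

```text
time_s 0.0
joint_pos [-1.383  0.537 -0.004  1.539  0.003  1.067 -0.071]
dq [ 0.    -0.001  0.    -0.001 -0.    -0.     0.   ]
joint_torque [-0.0000e+00 -5.7097e+01  9.9100e-01 -2.5160e+01 -5.6000e-02  1.8000e-02
  0.0000e+00]
eef_pos [0.163 0.629 0.238]
ee_rot [-0.     0.127  0.992 -0.001]
ft_force [-0.258  0.599  0.227]
moment [0.06  0.01  0.028]
finger_gap 1.002
scene {'fx': 431.5693, 'fy': 431.5693, 'cx': 260.4017, 'cy': 189.4, 'xyz': [1.2885, -0.7648, 1.0029], 'rotation': [-0.3979, 0.8332, 0.3426, -0.1734]}
coarse_grip 0.73 [192.  237.5]
fine_grip 0.58 [281.1 205.3]
fine_grip 0.44 [185.1 235.6]
press 0.76 [242.3 243. ]
workpiece 0.79 [230.2 241.5]
workpiece 0.75 [214.9 210.6]
workpiece 0.51 [281.9 267. ]
top {'fx': 485.61, 'fy': 485.61, 'cx': 264.6996, 'cy': 187.7285, 'xyz': [0.2677, -0.0185, 1.8811], 'rotation': [0.0515, -0.6947, 0.7157, -0.0505]}
coarse_grip 0.41 [175.8 297.3]
fine_grip 0.37 [178.4 297.8]
workpiece 0.61 [231.9 289.9]
workpiece 0.59 [146.7 300.2]
workpiece 0.59 [207.6 335.1]
```

View pictures.

View pics/scene0.png

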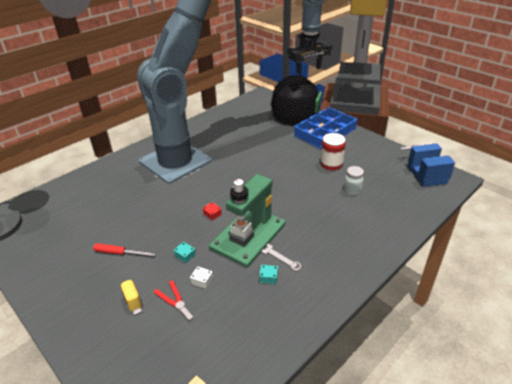

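View pics/top0.png

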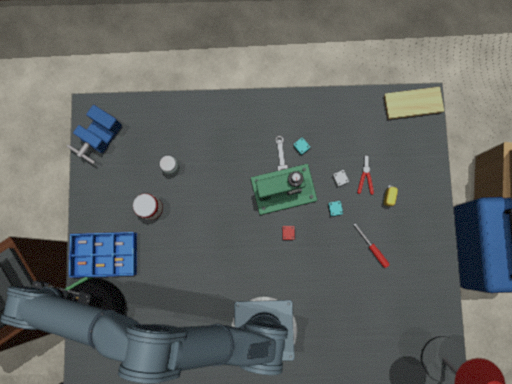

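```bash
cat > h.py <<'E'
import numpy as np
from scipy.spatial.transform import Rotation as R
from cell import bot
def cam(c):
    p=bot.camera_params(c); q=np.array(p["rotation"])
    if q.shape==(4,): q=R.from_quat([q[1],q[2],q[3],q[0]]).as_matrix()
    return p,q
def back(c,rc,z):
    p,M=cam(c); r,k=rc
    d=M@np.array([(k-p["cx"])/p["fx"],(r-p["cy"])/p["fy"],1]); o=np.array(p["xyz"])
    return o+d*(z-o[2])/d[2]
def proj(c,P):
    p,M=cam(c); v=M.T@(np.array(P)-p["xyz"]); return np.array([p["cy"]+p["fy"]*v[1]/v[2],p["cx"]+p["fx"]*v[0]/v[2]])
E
python3 - <<'E'
from h import *
for c,rc,z in[("scene",(192,237.5),.212),("scene",(185.1,235.6),.243),("scene",(242.3,243),0),("top",(175.8,297.3),.212),("top",(178.4,297.8),.243)]:
    print(c,np.round(back(c,rc,z),4))
import cv2
a=cv2.imread("pics/scene0.png"); b=cv2.imread("pics/top0.png")
cv2.imwrite("pics/crops.png",np.hstack([cv2.resize(a[150:270,180:300],(400,400),interpolation=3),cv2.resize(b[130:250,240:360],(400,400),interpolation=3)]))
E
```

```text
scene [ 0.5364 -0.1292  0.212 ]
scene [ 0.5387 -0.1366  0.243 ]
scene [ 0.539  -0.1217  0.    ]
top [ 0.549  -0.1348  0.212 ]
top [ 0.5347 -0.1339  0.243 ]
```

View pics/crops.png

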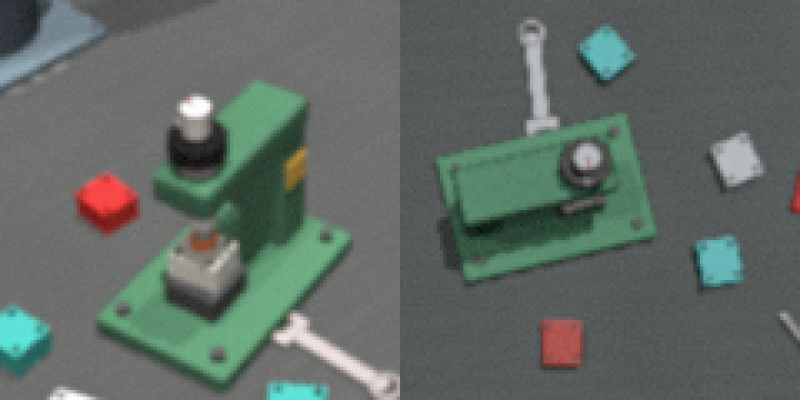

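Run:
```python
from h import *
import cv2
a=cv2.imread("pics/scene0.png"); b=cv2.imread("pics/top0.png")
for c,rc in(("scene",(181,238.5)),("top",(176.5,295.8))): print(c,np.round(back(c,rc,.251),4))
P=np.array([.5385,-.1345])
def circ(P,z,r): return [np.append(P+r*np.array([np.cos(t),np.sin(t)]),z) for t in np.linspace(0,6.28,60)]
out=[]
for c,im,(r0,c0),n in(("scene",a,(170,215),50),("top",b,(155,272),50)):
    k=10; big=cv2.resize(im[r0:r0+n,c0:c0+n],(400,400),interpolation=3); k=400/n
    for z,r,col in((.251,.013,(0,0,255)),(.220,.027,(0,255,255)),(.2,.027,(255,255,0))):
        q=np.array([proj(c,p) for p in circ(P,z,r)])
        q=((q[:,::-1]-[c0,r0]+.5)*k).astype(int)
        cv2.polylines(big,[q.reshape(-1,1,2)],True,col,1)
    out.append(big)
cv2.imwrite("pics/ov.png",np.hstack(out))
```

```text
scene [ 0.5384 -0.1246  0.251 ]
top [ 0.5401 -0.1268  0.251 ]
```

View pics/ov.png

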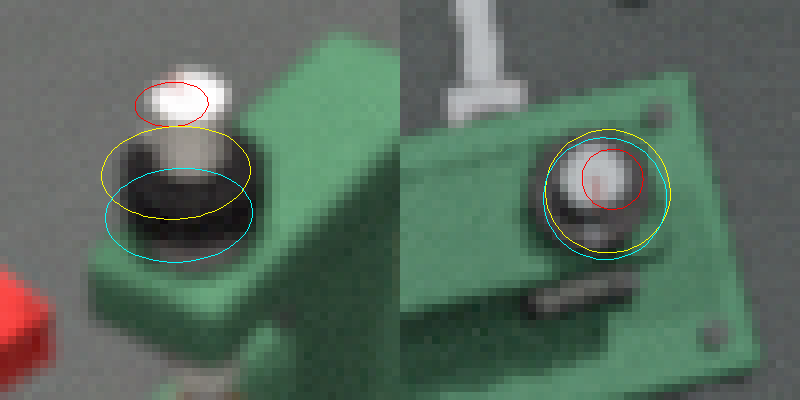

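Run:
```python
from h import *
import cv2
a=cv2.imread("pics/scene0.png"); b=cv2.imread("pics/top0.png")
P=np.array([.539,-.1255])
def circ(P,z,r): return [np.append(P+r*np.array([np.cos(t),np.sin(t)]),z) for t in np.linspace(0,6.28,60)]
out=[]
u=np.radians(10)  # press yaw guess
for c,im,(r0,c0),n in(("scene",a,(170,200),80),("top",b,(145,242),80)):
    big=cv2.resize(im[r0:r0+n,c0:c0+n],(400,400),interpolation=3); k=400/n
    def dr(pts,col):
        q=np.array([proj(c,p) for p in pts]); q=((q[:,::-1]-[c0,r0]+.5)*k).astype(int)
        cv2.polylines(big,[q.reshape(-1,1,2)],True,col,1)
    for z,r,col in((.251,.013,(0,0,255)),(.220,.027,(0,255,255)),(.2,.027,(255,255,0))): dr(circ(P,z,r),col)
    ey=np.array([-np.sin(u),np.cos(u)]); ex=np.array([np.cos(u),np.sin(u)])
    dr([np.append(P,.185),np.append(P+.115*ey,.185)],(255,0,255))
    dr([np.append(P+.031*ex,.185),np.append(P+.031*ex+.115*ey,.185),np.append(P-.031*ex+.115*ey,.185),np.append(P-.031*ex,.185)],(255,0,255))
    out.append(big)
cv2.imwrite("pics/ov2.png",np.hstack(out))
```

```text
(no output)
```

View pics/ov2.png

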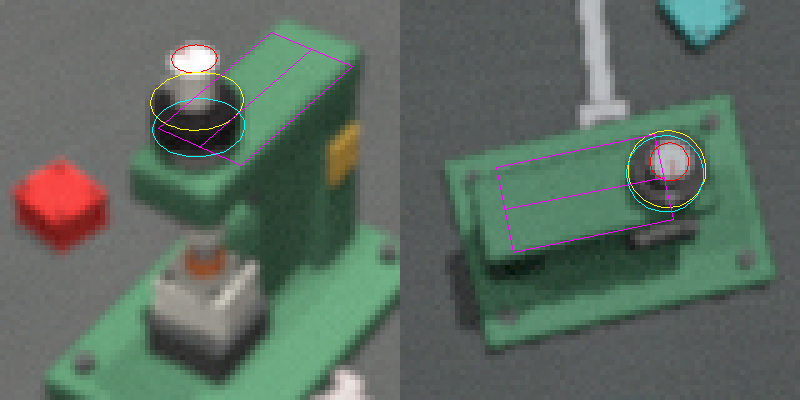

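The press is the only green one, with its knobs at scene pixel (238,182) and top pixel (296,177). The grey workpiece under the foot is at scene (241,230). The red and turquoise blocks are look-alikes, and the grey block at (201,277) is the spare. I put the knob axis at about (0.538, -0.125). Next I swing over, clear of the 0.251 m top.

```bash
python3 -m inch '[[[-4.3,-2.5,-1.2,0,0,0],[-4.3,-2.5,-1.2,0,0,0],[-4.3,-2.5,-1.2,0,0,0],[-4.3,-2.5,-1.2,0,0,0],[-4.3,-2.5,-1.2,0,0,0],[-4.3,-2.5,-1.2,0,0,0],[-4.3,-2.5,-1.2,0,0,0],[-4.3,-2.5,-1.2,0,0,0]]]' 1; python3 -c "
from h import *
s=bot.observe();print(np.round(s['joint_pos'],3),np.round(s['moment'],3),np.round(s['ft_force'],2))"
```

```text
time_s: 1.5
eef_pos: [0.447, 0.348, 0.3354]
ee_rot: [0.0, 0.126, 0.992, 0.0]
ft_force: [0.7, 0.5, -0.2]
finger_gap: 1.003
[-0.844  0.302  0.131  1.656 -0.042  1.186  0.614] [-0.003 -0.075  0.066] [ 0.7   0.52 -0.23]
```

```bash
python3 -m inch '[[[-2,-4.4,0,0,0,0],[-2,-4.4,0,0,0,0],[-2,-4.4,0,0,0,0],[-2,-4.4,0,0,0,0],[-2,-4.4,0,0,0,0],[-2,-4.4,0,0,0,0],[-2,-4.4,0,0,0,0],[-2,-4.4,0,0,0,0],[-2,-4.4,0,0,0,0],[-2,-4.4,0,0,0,0]]]'
python3 - <<'E'
from h import *
s=bot.observe();print(np.round(s['joint_pos'],3),np.round(s['moment'],3))
q=s['ee_rot'];M=R.from_quat([q[1],q[2],q[3],q[0]]).as_matrix()
print(np.round(M,3)); print(np.round(M.T@(np.array([.538,-.125,.197])-s['eef_pos'])*100,2))
E
```

```text
time_s: 2.75
eef_pos: [0.5293, -0.1283, 0.335]
ee_rot: [0.0, 0.126, 0.992, 0.0]
ft_force: [0.6, 0.3, 0.1]
finger_gap: 1.003
[-0.19   0.272  0.428  1.725 -0.122  1.171  1.589] [-0.024 -0.026  0.028]
[[-0.968  0.251  0.001]
 [ 0.251  0.968  0.   ]
 [-0.001  0.    -1.   ]]
[-0.75  0.53 13.8 ]
```

```bash
python3 -m inch '[[[-0.8,0.5,2,0,0,0],[0,0,4,0,0,0],[0,0,0,0,0,0],[0,0,0,0,0,0]]]'
python3 - <<'E'
from h import *
import cv2
s=bot.observe();e=s['eef_pos'];print(np.round(e,4),np.round(s['moment'],3))
out=[]
for c in("scene","top"):
    im=bot.read_camera(c)[:,:,::-1]; r,k=[int(v) for v in proj(c,[.538,-.125,.25])]
    print(c,r,k,proj(c,e)); out.append(cv2.resize(im[r-50:r+50,k-50:k+50],(400,400),interpolation=3))
cv2.imwrite("pics/a1.png",np.hstack(out))
E
```

```text
time_s: 3.25
eef_pos: [0.5387, -0.1243, 0.276]
ee_rot: [0.001, 0.127, 0.992, -0.0]
ft_force: [-0.3, 0.1, -0.3]
finger_gap: 1.001
[ 0.5387 -0.1243  0.276 ] [-0.03   0.047  0.023]
scene 181 238 [173.96692469 238.22350863]
top 177 295 [175.71112581 295.49331369]
```

View pics/a1.png

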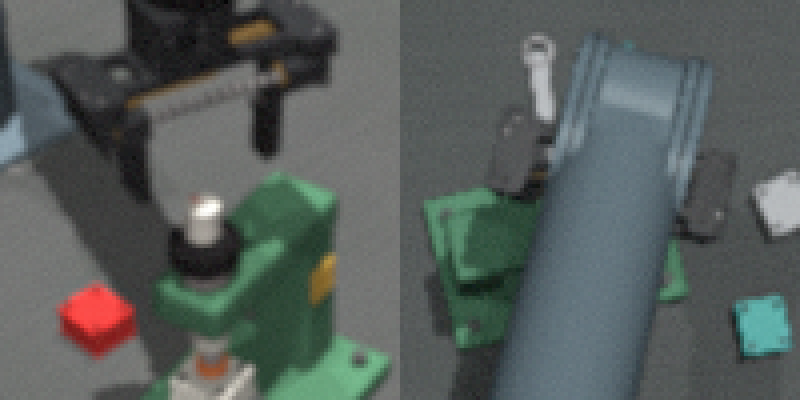

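```bash
python3 -m inch '[[[0,0,2.5,0,0,0],[0,0,2.5,0,0,0],[0,0,2,0,0,0],[0,0,1.1,0,0,0],[0,0,0,0,0,0],[0,0,0,0,0,0]]]'; python3 -c "
from h import *
s=bot.observe();print(np.round(s['joint_pos'],3),np.round(s['moment'],3),np.round(s['eef_pos'],4))"
python3 -m inch '[[[0,0,0,0,0,0],[0,0,0,0,0,0],[0,0,0,0,0,0],[0,0,0,0,0,0],[0,0,0,0,0,0],[0,0,0,0,0,0]]]' 0;  python3 -c "
from h import *
s=bot.observe();print(np.round(s['joint_pos'],3),np.round(s['moment'],3),np.round(s['eef_pos'],4),np.round(s['ft_force'],2))"
```

```text
time_s: 4.1
eef_pos: [0.5388, -0.1242, 0.1948]
ee_rot: [0.001, 0.127, 0.992, 0.0]
ft_force: [-0.6, -0.7, 0.7]
finger_gap: 0.998
[-0.15   0.444  0.383  1.858 -0.21   0.878  1.651] [ 0.036 -0.045  0.041] [ 0.5388 -0.1242  0.1948]
time_s: 4.85
eef_pos: [0.5376, -0.1263, 0.1939]
ee_rot: [0.0, 0.127, 0.992, -0.001]
ft_force: [-1.3, -5.5, 1.2]
finger_gap: 0.604
[-0.149  0.445  0.385  1.86  -0.209  0.877  1.651] [-0.941  0.282  0.091] [ 0.5376 -0.1263  0.1939] [-1.31 -5.55  1.17]
```

```bash
cat > m.py <<'E'
from h import *
import sys
n=int(sys.argv[1]) if len(sys.argv)>1 else 5
F=[];
for i in range(n):
    s=bot.observe(); F.append(np.r_[s['moment'],s['ft_force'],s['joint_torque'][6]])
    bot.read_camera("top")
F=np.array(F); s=bot.observe()
q=s['ee_rot'];M=R.from_quat([q[1],q[2],q[3],q[0]]).as_matrix()
print("t",s['time_s'],"yaw_cw",round(-np.arctan2(M[1,1],M[0,1]),4),"e",np.round(s['eef_pos'],4),"m",np.round(F[:,:3].mean(0),3),"f",np.round(F[:,3:6].mean(0),2),"t7",np.round(F[:,6].mean(),3),"sd",np.round(F.std(0)[[2,6]],3),"mz",np.round(F[:,2],3))
E
python3 m.py; python3 -m inch '[[[0,-0.2,0,0,0,0],[0,0,0,0,0,0],[0,0,0,0,0,0.04],[0,0,0,0,0,0.05],[0,0,0,0,0,0.05]]]'; python3 m.py
```

```text
t 5.1 yaw_cw -1.3155 e [ 0.5376 -0.1262  0.1939] m [-0.986  0.273  0.059] f [-1.2  -4.92  1.21] t7 -0.071 sd [0.028 0.   ] mz [0.091 0.018 0.038 0.066 0.083]
time_s: 5.72
eef_pos: [0.5377, -0.1262, 0.1939]
ee_rot: [0.0, 0.197, 0.98, -0.0]
ft_force: [-1.4, -3.0, 2.6]
finger_gap: 0.602
t 5.975 yaw_cw -1.1768 e [ 0.5377 -0.1262  0.1939] m [-0.483  0.203  0.087] f [-1.38 -2.8   2.89] t7 -0.09 sd [0.156 0.167] mz [ 0.356  0.171 -0.019 -0.033 -0.039]
```

```bash
cat > o.py <<'E'
from h import *
s=bot.observe(); q=s['ee_rot'];M=R.from_quat([q[1],q[2],q[3],q[0]]).as_matrix()
print("t",round(s['time_s'],3),"yaw",round(-np.arctan2(M[1,1],M[0,1])+1.3155,4),"mz",np.round(s['moment'][2],3),"t7",np.round(s['joint_torque'][6],4),"dq7",np.round(s['dq'][6],3),"f",np.round(s['ft_force'],1),"e",np.round(s['eef_pos'],4),"g",round(s['finger_gap'],3),"q7",np.round(s['joint_pos'][6],3))
E
python3 -m inch '[[[0,0,0,0,0,0.04]]]' >/dev/null; python3 o.py
python3 -m inch '[[[0,0,0,0,0,0.04]]]' >/dev/null; python3 o.py
python3 -m inch '[[[0,0,0,0,0,0.04]]]' >/dev/null; python3 o.py
python3 -m inch '[[[0,0,0,0,0,0.04]]]' >/dev/null; python3 o.py
python3 -m inch '[[[0,0,0,0,0,0.04]]]' >/dev/null; python3 o.py
python3 -m inch '[[[0,0,0,0,0,0.04]]]' >/dev/null; python3 o.py
```

```text
t 6.1 yaw 0.1798 mz 0.332 t7 0.2068 dq7 -0.296 f [-0.8 -2.3  3.5] e [ 0.5377 -0.1262  0.1939] g 0.605 q7 1.497
t 6.225 yaw 0.2209 mz 0.361 t7 0.0407 dq7 -0.278 f [-0.6 -2.5  4. ] e [ 0.5377 -0.1261  0.1939] g 0.603 q7 1.461
t 6.35 yaw 0.2611 mz 0.31 t7 0.0254 dq7 -0.276 f [-1.5 -1.5  3.2] e [ 0.5377 -0.1261  0.1938] g 0.602 q7 1.426
t 6.475 yaw 0.301 mz 0.387 t7 0.0236 dq7 -0.277 f [-1.3 -2.6  4.7] e [ 0.5377 -0.126   0.1938] g 0.602 q7 1.391
t 6.6 yaw 0.3411 mz 0.341 t7 0.0228 dq7 -0.276 f [-0.7 -2.8  4.5] e [ 0.5378 -0.1261  0.1938] g 0.599 q7 1.357
t 6.725 yaw 0.381 mz 0.331 t7 0.0222 dq7 -0.276 f [-0.8 -2.5  4.1] e [ 0.5378 -0.126   0.1939] g 0.601 q7 1.322
```

```bash
python3 -m inch '[[[0,0,0,0,0,0.025]]]' >/dev/null; python3 o.py
python3 -m inch '[[[0,0,0,0,0,0.02]]]' >/dev/null; python3 o.py
python3 -m inch '[[[0,0,0,0,0,0.02]]]' >/dev/null; python3 o.py
python3 -m inch '[[[0,0,0,0,0,0.02]]]' >/dev/null; python3 o.py
python3 -m inch '[[[0,0,0,0,0,0.02]]]' >/dev/null; python3 o.py
python3 -m inch '[[[0,0,0,0,0,0.02]]]' >/dev/null; python3 o.py
python3 - <<'E'
from h import *
import cv2
im=bot.read_camera("scene")[:,:,::-1]; r,k=[int(v) for v in proj("scene",[.538,-.125,.15])]
cv2.imwrite("pics/b1.png",cv2.resize(im[r-40:r+40,k-40:k+40],(480,480),interpolation=3))
E
```

```text
t 6.85 yaw 0.4053 mz 0.316 t7 -0.1905 dq7 -0.166 f [-0.9 -2.2  4.6] e [ 0.5378 -0.126   0.1938] g 0.604 q7 1.301
t 6.975 yaw 0.4247 mz 0.354 t7 -0.1846 dq7 -0.134 f [-0.3 -3.7  4.2] e [ 0.5378 -0.1259  0.1938] g 0.603 q7 1.284
t 7.1 yaw 0.4446 mz 0.374 t7 -0.1604 dq7 -0.137 f [-1.  -2.2  5.6] e [ 0.5378 -0.126   0.1938] g 0.603 q7 1.267
t 7.225 yaw 0.4647 mz 0.363 t7 -0.1592 dq7 -0.138 f [-0.8 -1.8  5.1] e [ 0.5378 -0.1259  0.1938] g 0.603 q7 1.25
t 7.35 yaw 0.4847 mz 0.367 t7 -0.1595 dq7 -0.137 f [-0.7 -2.9  5.3] e [ 0.5378 -0.1259  0.1939] g 0.598 q7 1.232
t 7.475 yaw 0.5046 mz 0.37 t7 -0.1597 dq7 -0.137 f [-0.6 -2.1  5.5] e [ 0.5379 -0.1259  0.1938] g 0.603 q7 1.215
```

View pics/b1.png

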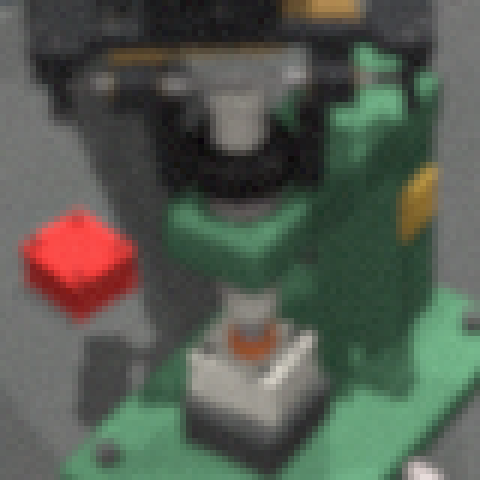

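Run:
```python
from h import *
import cv2
r,k=[int(v) for v in proj("scene",[.538,-.125,.15])]
a=cv2.imread("pics/scene0.png")
im=bot.read_camera("scene")[:,:,::-1]
f=lambda im:cv2.resize(im[r+5:r+40,k-15:k+20],(400,400),interpolation=cv2.INTER_CUBIC)
cv2.imwrite("pics/b2.png",np.hstack([f(a),f(im)]))
# orange centroid
for i in(a,im):
    h=i.astype(float); m=(h[:,:,2]-h[:,:,0])[r-5:r+40,k-15:k+20]; w=np.clip(m-25,0,None); yy,xx=np.mgrid[:w.shape[0],:w.shape[1]]
    print((w*yy).sum()/w.sum()+r-5,(w*xx).sum()/w.sum()+k-15,w.sum(), np.round(w.sum(1)).astype(int))
print(proj("scene",[.538,-.126,.07]),proj("scene",[.538,-.126,.08]))
```

```text
222.81421121251628 240.53063885267275 1534.0 [  0   0   0   0   0   0   0   0   0   0   0   0   0   0   0   0   0   3
  79 150 343 474 363 122   0   0   0   0   0   0   0   0   0   0   0   0
   0   0   0   0   0   0   0   0   0]
224.16511936339523 240.6366047745358 1508.0 [  0   0   0   0   0   0   0   0   0   0   0   0   0   0   0   0   0   0
   2  48 118 249 440 430 207  14   0   0   0   0   0   0   0   0   0   0
   0   0   0   0   0   0   0   0   0]
[227.06508753 240.8491421 ] [224.72963122 240.70619904]
```

View pics/b2.png

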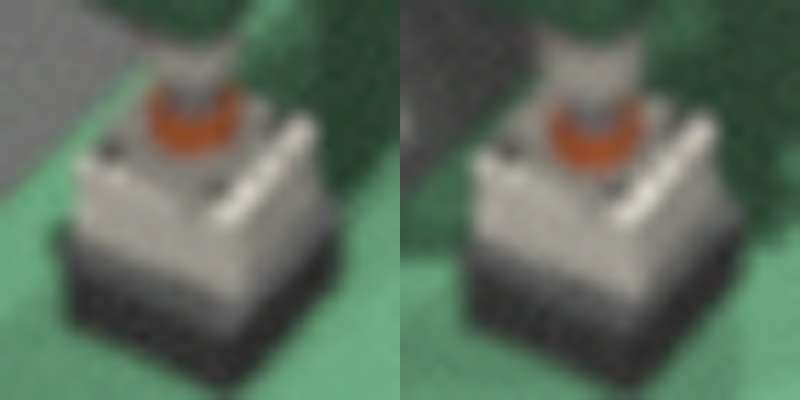

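```bash
python3 -m inch '[[[0,0,0,0,0,0.015]]]' >/dev/null; python3 o.py
python3 -m inch '[[[0,0,0,0,0,0.015]]]' >/dev/null; python3 o.py
python3 -m inch '[[[0,0,0,0,0,0.015]]]' >/dev/null; python3 o.py
python3 -m inch '[[[0,0,0,0,0,0.015]]]' >/dev/null; python3 o.py
cat > foot.py <<'E'
from h import *
import cv2,sys
r,k=[int(v) for v in proj("scene",[.538,-.125,.15])]
o=[]
for j in range(int(sys.argv[1])):
    h=bot.read_camera("scene")[:,:,::-1].astype(float); m=(h[:,:,2]-h[:,:,0])[r-5:r+40,k-15:k+20]; w=np.clip(m-25,0,None); yy,xx=np.mgrid[:w.shape[0],:w.shape[1]]
    o.append(((w*yy).sum()/w.sum()+r-5,(w*xx).sum()/w.sum()+k-15,w.sum()))
print("foot",np.round(np.mean(o,0),3),np.round(np.std(o,0),3))
E
python3 foot.py 4
```

```text
t 7.7 yaw 0.5195 mz 0.344 t7 -0.146 dq7 -0.107 f [-0.7 -2.3  4.2] e [ 0.5379 -0.1259  0.1938] g 0.603 q7 1.202
t 7.825 yaw 0.5347 mz 0.362 t7 -0.2033 dq7 -0.102 f [ 0.2 -3.1  5.3] e [ 0.5378 -0.1259  0.1938] g 0.605 q7 1.189
t 7.95 yaw 0.5497 mz 0.385 t7 -0.2051 dq7 -0.103 f [ 0.4 -1.5  5.3] e [ 0.5379 -0.1259  0.1939] g 0.604 q7 1.176
t 8.075 yaw 0.5647 mz 0.372 t7 -0.2052 dq7 -0.105 f [ 0.1 -2.   5.1] e [ 0.5378 -0.1259  0.1938] g 0.603 q7 1.163
foot [ 224.398  240.69  1513.5  ] [7.0000e-03 8.0000e-03 1.0112e+01]
```

```bash
python3 -m inch '[[[0,0,0,0,0,0.02]]]' >/dev/null; python3 o.py
python3 -m inch '[[[0,0,0,0,0,0.02]]]' >/dev/null; python3 o.py
python3 foot.py 2
python3 -m inch '[[[0,0,0,0,0,0.02]]]' >/dev/null; python3 o.py
python3 -m inch '[[[0,0,0,0,0,0.02]]]' >/dev/null; python3 o.py
python3 foot.py 2
```

```text
t 8.4 yaw 0.585 mz 0.34 t7 -0.073 dq7 -0.146 f [ 0.2 -2.4  5.2] e [ 0.5379 -0.1259  0.1938] g 0.604 q7 1.146
t 8.525 yaw 0.6052 mz 0.299 t7 -0.1584 dq7 -0.135 f [ 0.7 -2.5  5.3] e [ 0.5379 -0.1259  0.1938] g 0.603 q7 1.128
foot [ 224.546  240.768 1508.   ] [0.003 0.001 1.   ]
t 8.75 yaw 0.6251 mz 0.354 t7 -0.0862 dq7 -0.141 f [ 0.2 -1.5  4.6] e [ 0.5379 -0.1259  0.1938] g 0.602 q7 1.111
t 8.875 yaw 0.6453 mz 0.384 t7 -0.1593 dq7 -0.134 f [-0.3 -1.5  5.3] e [ 0.5379 -0.1259  0.1939] g 0.604 q7 1.094
foot [ 224.598  240.832 1498.5  ] [1.10e-02 7.00e-03 1.25e+01]
```

```bash
python3 -m inch '[[[0,0,0,0,0,0.015]]]' >/dev/null; python3 o.py
python3 -m inch '[[[0,0,0,0,0,0.015]]]' >/dev/null; python3 o.py
python3 foot.py 3
```

```text
t 9.1 yaw 0.66 mz 0.35 t7 -0.1583 dq7 -0.107 f [-0.1 -1.3  5.6] e [ 0.5379 -0.1259  0.1938] g 0.602 q7 1.081
t 9.225 yaw 0.6751 mz 0.32 t7 -0.2052 dq7 -0.102 f [ 0.6 -1.   5.1] e [ 0.538  -0.1258  0.1938] g 0.602 q7 1.068
foot [ 224.671  240.745 1571.333] [0.009 0.007 5.249]
```

```bash
python3 -m inch '[[[0,0,0,0,0,0.02]]]' >/dev/null; python3 o.py
python3 -m inch '[[[0,0,0,0,0,0.02]]]' >/dev/null; python3 o.py
python3 foot.py 2
python3 -m inch '[[[0,0,0,0,0,0.015]]]' >/dev/null; python3 o.py
python3 -m inch '[[[0,0,0,0,0,0.015]]]' >/dev/null; python3 o.py
python3 foot.py 2
```

```text
t 9.5 yaw 0.6952 mz 0.338 t7 -0.0749 dq7 -0.142 f [ 0.3 -1.3  5.4] e [ 0.538  -0.1258  0.1938] g 0.602 q7 1.051
t 9.625 yaw 0.7153 mz 0.372 t7 -0.1803 dq7 -0.136 f [ 0.5 -2.   4.5] e [ 0.5379 -0.1258  0.1938] g 0.601 q7 1.034
foot [ 224.791  240.838 1574.   ] [7.e-03 1.e-03 4.e+00]
t 9.85 yaw 0.7299 mz 0.38 t7 -0.1858 dq7 -0.107 f [ 1.1 -1.   5. ] e [ 0.538  -0.1258  0.1938] g 0.606 q7 1.021
t 9.975 yaw 0.745 mz 0.4 t7 -0.2426 dq7 -0.103 f [ 1.4 -2.   5.2] e [ 0.538  -0.1258  0.1938] g 0.604 q7 1.008
foot [ 224.786  240.852 1572.   ] [1.e-03 1.e-03 5.e+00]
```

Three signs agree on contact. The foot image stopped moving (224.79 px twice), mz rose by about 0.045 N m, and the joint 7 torque shifted by 0.037 at equal speed. That puts the touch at about 3 N, so I release and go up to the fine knob.

```bash
python3 -m inch '[[[0,0,0,0,0,0],[0,0,0,0,0,0],[0,0,0,0,0,0],[0,0,0,0,0,0]]]' 1; python3 foot.py 2
python3 -m inch '[[[0,0,-1.6,0,0,0],[0,0,-1.6,0,0,0],[0,0,0,0,0,0],[0,0,0,0,0,0]]]'; python3 o.py; python3 foot.py 2
python3 - <<'E'
from h import *
import cv2
im=bot.read_camera("scene")[:,:,::-1]; r,k=[int(v) for v in proj("scene",[.538,-.125,.22])]
cv2.imwrite("pics/c1.png",cv2.resize(im[r-40:r+40,k-40:k+40],(480,480),interpolation=3))
E
```

```text
time_s: 10.58
eef_pos: [0.5374, -0.1259, 0.1935]
ee_rot: [-0.0, 0.479, 0.878, -0.0]
ft_force: [0.5, 0.4, -0.2]
finger_gap: 1.001
foot [ 224.785  240.843 1568.   ] [0.01  0.007 1.   ]
time_s: 11.18
eef_pos: [0.5376, -0.1258, 0.2259]
ee_rot: [0.0, 0.479, 0.878, 0.0]
ft_force: [-0.0, 0.0, 0.5]
finger_gap: 1.004
t 11.175 yaw 0.7433 mz 0.01 t7 -0.0054 dq7 0.001 f [-0.   0.   0.5] e [ 0.5376 -0.1258  0.2259] g 1.004 q7 0.984
foot [ 224.791  240.847 1579.   ] [4.e-03 6.e-03 6.e+00]
```

View pics/c1.png

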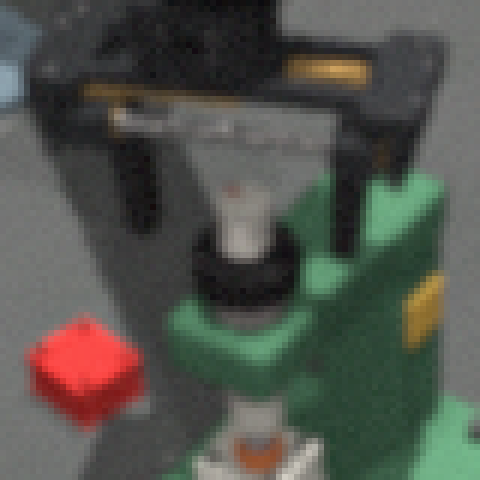

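The fingers straddle the silver knob, at crop (245,220), with the tips above the coarse knob's top face. Now I close on it and take a baseline.

```bash
python3 -m inch '[[[0,0,0,0,0,0],[0,0,0,0,0,0],[0,0,0,0,0,0],[0,0,0,0,0,0],[0,0,0,0,0,0],[0,0,0,0,0,0],[0,0,0,0,0,0],[0,0,0,0,0,0]]]' 0; python3 o.py; python3 m.py 4; python3 foot.py 2
```

```text
time_s: 12.32
eef_pos: [0.5379, -0.1258, 0.2258]
ee_rot: [0.0, 0.479, 0.878, 0.0]
ft_force: [2.1, 0.1, -0.9]
finger_gap: 0.285
t 12.325 yaw 0.7432 mz 0.003 t7 0.0062 dq7 -0.001 f [ 2.1  0.1 -0.9] e [ 0.5379 -0.1258  0.2258] g 0.285 q7 0.984
t 12.525 yaw_cw -0.5723 e [ 0.5379 -0.1258  0.2258] m [ 0.098 -0.325 -0.004] f [ 2.27  0.32 -1.09] t7 0.002 sd [0.031 0.003] mz [ 0.003 -0.041  0.043 -0.022]
foot [ 224.788  240.838 1579.5  ] [0.003 0.002 1.5  ]
```

```bash
python3 -m inch '[[[0,0,0,0,0,0.03]]]' >/dev/null; python3 o.py
python3 -m inch '[[[0,0,0,0,0,0.03]]]' >/dev/null; python3 o.py
python3 -m inch '[[[0,0,0,0,0,0.03]]]' >/dev/null; python3 o.py
python3 -m inch '[[[0,0,0,0,0,0.03]]]' >/dev/null; python3 o.py
python3 -m inch '[[[0,0,0,0,0,0.03]]]' >/dev/null; python3 o.py
python3 -m inch '[[[0,0,0,0,0,0.03]]]' >/dev/null; python3 o.py
python3 -m inch '[[[0,0,0,0,0,0.03]]]' >/dev/null; python3 o.py
python3 -m inch '[[[0,0,0,0,0,0.03]]]' >/dev/null; python3 o.py
python3 -m inch '[[[0,0,0,0,0,0.03]]]' >/dev/null; python3 o.py
python3 -m inch '[[[0,0,0,0,0,0.03]]]' >/dev/null; python3 o.py; python3 foot.py 2
```

```text
t 12.75 yaw 0.7746 mz 0.105 t7 0.3442 dq7 -0.223 f [ 2.5  1.3 -1.6] e [ 0.5379 -0.1258  0.2258] g 0.288 q7 0.957
t 12.875 yaw 0.8053 mz 0.09 t7 0.2011 dq7 -0.21 f [ 3.1  1.5 -2. ] e [ 0.5379 -0.1258  0.2258] g 0.285 q7 0.93
t 13.0 yaw 0.8353 mz 0.097 t7 0.1886 dq7 -0.209 f [ 4.   1.5 -1.9] e [ 0.538  -0.1258  0.2258] g 0.289 q7 0.903
t 13.125 yaw 0.8652 mz 0.041 t7 0.1867 dq7 -0.208 f [ 4.5  1.9 -2.2] e [ 0.538  -0.1258  0.2258] g 0.288 q7 0.877
t 13.25 yaw 0.8952 mz 0.105 t7 0.1852 dq7 -0.211 f [ 4.9  1.5 -1.9] e [ 0.538  -0.1258  0.2258] g 0.286 q7 0.851
t 13.375 yaw 0.9252 mz 0.152 t7 0.1845 dq7 -0.207 f [ 5.1  2.1 -3.6] e [ 0.5381 -0.1258  0.2258] g 0.285 q7 0.825
t 13.5 yaw 0.9552 mz 0.095 t7 0.1833 dq7 -0.209 f [ 5.8  3.2 -2.2] e [ 0.5381 -0.1258  0.2258] g 0.283 q7 0.799
t 13.625 yaw 0.9851 mz 0.117 t7 0.182 dq7 -0.208 f [ 5.9  3.1 -2.9] e [ 0.5381 -0.1257  0.2258] g 0.285 q7 0.773
t 13.75 yaw 1.0151 mz 0.122 t7 0.1807 dq7 -0.207 f [ 4.5  2.7 -3.4] e [ 0.5381 -0.1257  0.2258] g 0.278 q7 0.747
t 13.875 yaw 1.0451 mz 0.134 t7 0.1791 dq7 -0.209 f [ 5.3  2.4 -3. ] e [ 0.5382 -0.1257  0.2258] g 0.289 q7 0.721
foot [ 224.795  240.83  1579.5  ] [0.004 0.009 0.5  ]
```

```bash
python3 -m inch '[[[0,0,0,0,0,0.03],[0,0,0,0,0,0.03],[0,0,0,0,0,0.03],[0,0,0,0,0,0.03],[0,0,0,0,0,0.03],[0,0,0,0,0,0.03],[0,0,0,0,0,0.03],[0,0,0,0,0,0.03],[0,0,0,0,0,0.03],[0,0,0,0,0,0.03]]]'>/dev/null; python3 o.py
python3 -m inch '[[[0,0,0,0,0,0.03]]]' >/dev/null; python3 o.py
python3 -m inch '[[[0,0,0,0,0,0.03]]]' >/dev/null; python3 o.py
python3 -m inch '[[[0,0,0,0,0,0.03]]]' >/dev/null; python3 o.py
python3 -m inch '[[[0,0,0,0,0,0.03]]]' >/dev/null; python3 o.py
python3 -m inch '[[[0,0,0,0,0,0.03]]]' >/dev/null; python3 o.py
python3 -m inch '[[[0,0,0,0,0,0.03]]]' >/dev/null; python3 o.py
python3 -m inch '[[[0,0,0,0,0,0.03]]]' >/dev/null; python3 o.py;python3 foot.py 2
```

```text
t 15.225 yaw 1.345 mz 0.091 t7 0.1664 dq7 -0.203 f [ 5.8  1.5 -4.1] e [ 0.5384 -0.1257  0.2258] g 0.286 q7 0.462
t 15.35 yaw 1.375 mz 0.151 t7 0.1651 dq7 -0.204 f [ 6.1  1.5 -5. ] e [ 0.5385 -0.1257  0.2258] g 0.288 q7 0.436
t 15.475 yaw 1.405 mz 0.14 t7 0.1638 dq7 -0.204 f [ 7.4  2.2 -5.2] e [ 0.5385 -0.1257  0.2258] g 0.287 q7 0.411
t 15.6 yaw 1.435 mz 0.092 t7 0.1625 dq7 -0.204 f [ 5.9  1.6 -4.1] e [ 0.5385 -0.1257  0.2258] g 0.284 q7 0.385
t 15.725 yaw 1.4649 mz 0.116 t7 0.1612 dq7 -0.203 f [ 7.5  2.6 -4.9] e [ 0.5385 -0.1257  0.2258] g 0.283 q7 0.359
t 15.85 yaw 1.4949 mz 0.116 t7 0.16 dq7 -0.203 f [ 6.6  1.8 -3.9] e [ 0.5386 -0.1257  0.2258] g 0.287 q7 0.334
t 15.975 yaw 1.525 mz 0.091 t7 0.1587 dq7 -0.203 f [ 7.4  1.3 -4.1] e [ 0.5386 -0.1257  0.2258] g 0.284 q7 0.308
t 16.1 yaw 1.5549 mz 0.095 t7 0.1574 dq7 -0.202 f [ 7.2  1.2 -4.4] e [ 0.5386 -0.1257  0.2258] g 0.283 q7 0.283
foot [ 224.804  240.85  1571.   ] [0.002 0.002 2.   ]
```

```bash
python3 -m inch '[[[0,0,0,0,0,0.03],[0,0,0,0,0,0.03],[0,0,0,0,0,0.03],[0,0,0,0,0,0.03]]]'>/dev/null; python3 o.py; python3 m.py 3
python3 - <<'E'
from h import *
import cv2
im=bot.read_camera("scene")[:,:,::-1]; r,k=[int(v) for v in proj("scene",[.538,-.125,.2])]
a=cv2.imread("pics/scene0.png")
cv2.imwrite("pics/d1.png",np.hstack([cv2.resize(x[r-35:r+35,k-35:k+35],(400,400),interpolation=3) for x in(a,im)]))
E
python3 -m inch '[[[0,0,0,0,0,0],[0,0,0,0,0,0],[0,0,0,0,0,0],[0,0,0,0,0,0],[0,0,0,0,0,0]]]' 1
```

```text
t 16.7 yaw 1.6749 mz 0.121 t7 0.1524 dq7 -0.201 f [ 8.   0.6 -5.3] e [ 0.5388 -0.1257  0.2258] g 0.287 q7 0.181
t 16.85 yaw_cw 0.3587 e [ 0.5387 -0.1257  0.2258] m [ 0.212 -1.461  0.077] f [ 7.09  0.94 -4.99] t7 -0.03 sd [0.033 0.151] mz [0.121 0.069 0.041]
time_s: 17.52
eef_pos: [0.5375, -0.1261, 0.2257]
ee_rot: [-0.0, 0.822, 0.57, -0.0]
ft_force: [-0.0, -0.4, 0.4]
finger_gap: 0.823
```

View pics/d1.png

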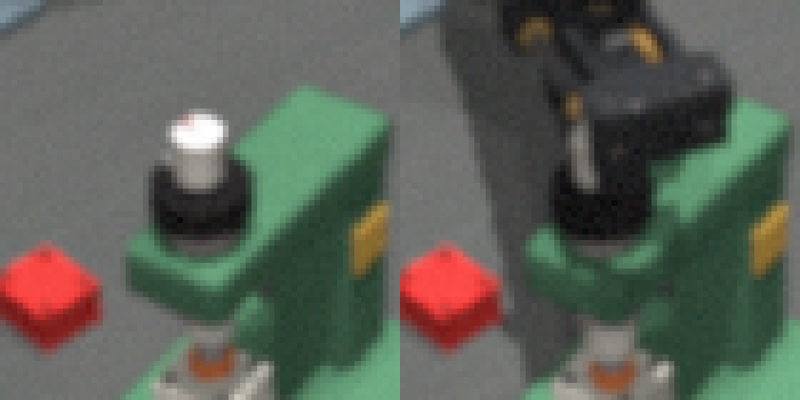

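The knob sank and the foot is on the block. Next I let the fingers finish opening, rise, swing aside and check the fine knob's mark and the coarse knob.

```bash
python3 -m inch '[[[0,0,0,0,0,0],[0,0,0,0,0,0],[0,0,-2,0,0,0],[0,0,-3,0,0,0],[0,0,-4,0,0,0],[0,0,-3,0,0,0],[0,0,0,0,0,0]]]'; python3 -c "
from h import *
s=bot.observe();q=s['ee_rot'];M=R.from_quat([q[1],q[2],q[3],q[0]]).as_matrix();print(np.round(M.T@np.array([-.1,.25,0])*100,1))"
```

```text
time_s: 18.4
eef_pos: [0.5387, -0.1266, 0.3477]
ee_rot: [0.001, 0.822, 0.57, 0.002]
ft_force: [0.6, -1.0, -1.1]
finger_gap: 1.0
[ 19.9 -18.1  -0. ]
```

```bash
python3 -m inch '[[[4,-3.6,0,0,0,0],[4,-3.6,0,0,0,0],[4,-3.6,0,0,0,0],[4,-3.6,0,0,0,0],[4,-3.6,0,0,0,0],[0,0,0,0,0,0],[0,0,0,0,0,0]]]'; python3 foot.py 2
python3 - <<'E'
from h import *
import cv2
out=[]
for c in("scene","top"):
    im=bot.read_camera(c)[:,:,::-1]; cv2.imwrite(f"pics/{c}9.png",im); a=cv2.imread(f"pics/{c}0.png")
    r,k=[int(v) for v in proj(c,[.538,-.126,.225])]
    for x in(a,im): out.append(cv2.resize(x[r-15:r+15,k-15:k+15],(280,280),interpolation=3))
cv2.imwrite("pics/e1.png",np.vstack([np.hstack(out[:2]),np.hstack(out[2:])]))
E
```

```text
time_s: 19.27
eef_pos: [0.4389, 0.1238, 0.3451]
ee_rot: [0.0, 0.822, 0.57, -0.001]
ft_force: [0.1, 0.2, 0.1]
finger_gap: 0.999
foot [ 224.788  240.855 1504.   ] [0.004 0.006 4.   ]
```

View pics/e1.png

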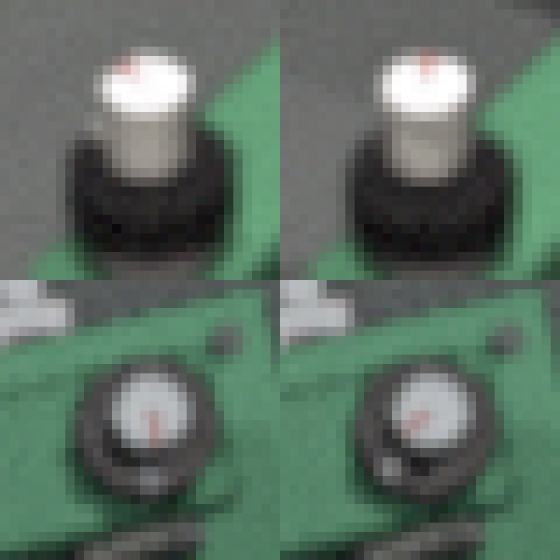

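View pics/top9.png

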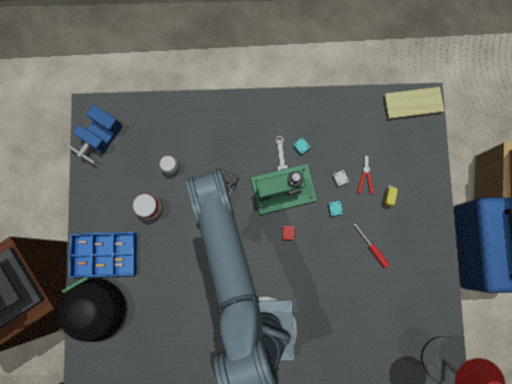

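Run:
```python
from h import *
import cv2
P=np.array([.538,-.126])
for c in("top","scene"):
  for n in(0,9):
    im=cv2.imread(f"pics/{c}{n}.png").astype(float); r,k=[int(v) for v in proj(c,np.append(P,.251))]
    w=np.clip((im[:,:,2]-im[:,:,1])[r-5:r+6,k-5:k+6]-10,0,None); yy,xx=np.mgrid[r-5:r+6,k-5:k+6]
    g=im[r-6:r+7,k-6:k+7].min(2); g=np.clip(g-130,0,None) ; Y,X=np.mgrid[r-6:r+7,k-6:k+7]
    m=np.array([(w*yy).sum(),(w*xx).sum()])/w.sum(); W=back(c,m,.251)[:2]-P
    print(c,n,np.round(m,2),w.sum(),np.round(W*1000,1),"cw angle",round(-np.arctan2(W[1],W[0]),3))
print(bot.observe()['time_s'])
```

```text
top 0 [178.5 296. ] 46.0 [-4.8 -1.3] cw angle 2.885
top 9 [177.52 294.26] 42.0 [-1.2  4.5] cw angle -1.836
scene 0 [179.8 236.2] 61.0 [-8.5  0.6] cw angle -3.067
scene 9 [179.19 238.37] 86.0 [-6.2  7. ] cw angle -2.296
19.475
```

```bash
python3 -c "
from h import *
print(bot.finish_job()); s=bot.observe(); print(s['time_s'],np.round(s['ft_force'],2))"
```

```text
the job is handed in; nothing more can be done
None
the job is handed in; nothing more can be done
```

I brought the foot to a light touch with the coarse knob, added force with the fine knob until I estimate about 15 N, let go and handed the job in at about 19.5 s. No verdict was reported, and the force is my estimate, not a direct reading.

- **Coarse knob:** I turned it about 0.745 rad clockwise. The foot stopped moving in the image at about 0.69 rad, the turning moment rose by about 0.04 N m, and the joint 7 torque shifted. Together these put the touch at about 3 N.
- **Fine knob:** I turned it about 0.93 rad clockwise, which adds about 11.6 N and gives about 14.8 N in all. The joint 7 torque changed steadily with the turn, as a rising foot force would make it.
- **Last checks:** The foot stayed at the same pixel after release (row 224.79). Both knob marks had turned clockwise, the arm was clear of everything, and the other things on the bench looked to be in their places in the top picture.
- **Check that disagreed:** The fine knob's mark, measured against my estimated axis, gave 1.56 rad from the top camera and 0.77 rad from the scene camera. An axis error of a couple of millimetres is enough to cause that. The mark moved about 6.8 mm in both pictures, which fits 0.93 rad if the mark sits about 7.6 mm from the axis, so I relied on the tool's measured turn.

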